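# Lever up a clock's sprung back cover and hold it at 45 degrees

## Robot

A 7-joint arm with a two-finger parallel gripper is mounted at the origin on the work surface. World frame = base frame: x ahead of the robot, y to its left, z up, the work surface at z = 0. Lengths are in m, angles in rad, forces in N, time in s.
With the tool pointing down it reaches from about 0.35 to 0.9 m from the base axis. Payload 19.9 kg.
Tool frame: the origin (TCP) lies at the very end of the fingers, on their centre line; the grasp point (between the pads) lies 19 mm behind it; z points along the fingers, y is the direction in which the jaws open and shut (so a half turn about z gives the same grasp; the last joint's range is limited). The gripper opens to 94 mm and grips with 3 to 60 N. Pads are 16 mm wide; open, the fingers measure 119 mm over their backs; the gripper's body (75 mm by 177 mm) begins 78 mm behind the grasp point.
Start: joints at [1.298, 0.417, -0.01, 1.614, 0.005, 1.111, -0.053], TCP at [0.143, -0.608, 0.205] pointing down, gripper open.
Joint ranges: [-2.81, 2.81], [-0.39, 2.02], [-1.27, 1.25], [0.06, 2.57], [-1.19, 4.33], [0.19, 2], [-2.82, 2.82]. Speed limits (rad/s): [1.89, 1.89, 2.39, 2.39, 3.01, 3.01, 3.01].

## Interface

Orientations are given as a unit quaternion [w, x, y, z].
In Python, from station import sensors, viewer, ticket, recognise, spot_point gives the robot as it stands.
- The arm moves only by the tool jog_arm, never from a script. Its argument "series" is a list of rows, each an object with "delta_pos": the shift along the world's x, y, z in m, a list of three; "turn": the turn about the world's z in degrees; "grip": the gripper command: -1 is shut, 1 is fully open, values between are in proportion. In form: [{"delta_pos": [tx, ty, tz], "turn": turn, "grip": grip}, ...]. A call has 1 to 5 rows; each row shifts and turns the commanded pose from where the row before left it; what a row does not reach is not made up. A row lasts 1/8 s, in which the tool goes at most 62.5 mm and 10.7 degrees, less where a joint would pass 70% of its speed; a pose out of reach is approached as far as the arm can. A call with a gripper value outside its range is refused whole. The fingers move at their own pace and stop on an object; "force" is the grip in N (left out, the last holds). Time passes only in rows, so rows that do not move let the fingers close. It gives the time, the measured TCP pose, the force and the opening at its end, in the units of the state.
- sensors.sense(): the state, without advancing time (a new reading comes with each control period).
- viewer.get_image(name): name is "side" or "top" or "wrist"; returns the picture (420x560x3 uint8, red, green, blue); there is no depth.
- viewer.camera_params(name): a dict with "mtx" (3x3 intrinsics, pixels), "R" (3x3) and "t" (3): a world point X has camera coordinates R X + t. Camera axes: x right, y down, z forward; pixel columns grow to the right and rows downward; lengths in m; the calibration is good to about 2 mm. A picture is of the moment at which its call begins: read the wrist's pose just before it. camera_params takes no time and is no camera call; for the wrist camera it gives the pose at the moment of the call.
- ticket.close_job(): hands the job in, once; it reports no verdict.
Trained networks look in the newest picture that a camera, given by its name, has taken for a name from the list of things; names that differ only in an ending like _2 or _b are one class to them, and where a whole thing is asked for, a point or a joint stands for the part that bears it (a point fixed in the world has none). Each returns a list of dicts, best first, with "score" (0 to 1); they miss things now and then, are a little off and sometimes report something else, mostly with a low value. They report only what shows in the picture. A call takes as long as a camera call. They do not tell look-alikes from the thing itself.
- recognise(query, camera): "xy" ([column, row] in pixels, amid what is visible of it).
- spot_point(query, camera): "xy" ([column, row] in pixels: a listed point, or the origin of a listed thing).
The state is a dict: "t": time; "joint_positions": joint angles; "joint_velocities": joint speeds; "joint_efforts": joint torques, N m; "tool_pos": TCP position; "ee_rot": TCP orientation; "wrist_force": force on the tool from outside, world axes, zero at the start; "wrist_torque": the same for the moment, N m; "grip_width": finger opening in m.
Only numpy, scipy, OpenCV 4.12 (cv2) and the standard library are available. Lean on these libraries where they do the work, as an engineer would, in place of code of your own. Each camera call takes 0.05 s, during which the arm holds its last target.

## Task

Pick up the thin-bladed knife by its handle, slip the blade into the pry notch under the tab of the clock's sprung back cover, and raise the cover with the blade. Finish while still gripping the knife, its blade holding the cover open at 45 degrees so that the works can be reached: do not let go, and do not touch the cover with the gripper or arm itself. Leave the screwdriver, jar and brass wheel where they lie.

Things in the scene. Friction and masses are not known exactly. Their poses are not given: they have to be found in the camera images.
- clock: Grey clock case lying on its face in a wooden cradle, fixed. Origin: centre of the cradle's underside, on the bench. x: level, from the notched side to the hinge side; y along the hinge; z up. Case 120 (x) by 140 (y) mm, walls 4 mm, rim 60 mm above the bench; cradle 150 x 170 x 12 mm. Hollow inside from 20 mm to 60 mm height. Two steel barrels at the hinge side, opposite the cover's tab.
- pry_notch (a point): Centre of the pry notch, at the outer face of the case wall opposite the hinge: a cut-out in the wall's upper edge 60 mm wide along the clock's y and 10 mm high (50 to 60 mm above the bench), roofed by the shut cover. Going along the clock's +x leads in through it. Axes as the clock's.
- cover_tab (a point): Underside of the outer edge of the cover's tab, mid-width. The tab is 56 mm wide and stands 8 mm out beyond the case wall over the notch; this point is 128 mm from the hinge line and moves with the cover.
- cover_hinge (a point): Middle of the cover's hinge line, at the level of the rim (60 mm above the bench), at the underside of the cover; 120 mm from the notched face along the clock's x. The line runs along the clock's y.
- cover (a joint): Opening angle of the cover, rad: 0 shut (level), 0.785 is 45 degrees, stop at 1.3. Flat grey cover 120 x 140 x 3 mm with a tab and a clear window, about 150 g, over the case; the tab edge rises and swings over towards the hinge. Sprung shut: it snaps shut if let go; about 1 to 2.5 N near the tab holds it up.
- knife_grip (a point): Middle of the knife's handle, half-way up (12 mm above the bench as it lies). Loose knife, about 90 g, blade to its own +x, z up: wooden handle 100 mm long, 20 wide (y), 24 high; then a 12 mm ferrule (16 wide, 14 high) and a flat steel blade 78 long, 16 wide, 2 thick, level at the handle's mid-height. Balance point about 20 mm ahead of this point, towards the blade.
- knife_tip (a point): Tip of the knife's blade, mid-width and mid-thickness: 140 mm ahead (own +x) of knife_grip, at the same height (12 mm above the bench as it lies).
- screwdriver: Bystander: a loose screwdriver with a round wooden handle and a thin round shaft, 170 mm long, lying on the other side of the clock from the knife; the two may change places. Leave it.
- oil_jar: Bystander: small closed jar, 48 mm across and 70 mm tall, standing. Origin: centre of its underside.
- wheel: Bystander: brass gear wheel, 66 mm across, 5 mm thick with an 18 mm high hub, lying flat. Origin: centre of its underside.
Not all that is in view belongs to the job. What is shaped like the part that bears knife_grip but orange is not meant.

How it is judged:
By the outcome, as a careful person would: the job done as asked, in the order asked, and still so for the second after the job is handed in, while the arm keeps its last pose, push and grip.
It also fails if it takes over 48 s, if anything falls off the work surface, if the arm or the gripper's body presses on something with over 40 N, if the wrist force passes 120 N, or if a joint passes its speed limit or range.

## Working session

There is one attempt and no reset: what is moved stays moved. The work goes in short steps, Python scripts to look and compute and a tool call to move; the robot and the scene stay as the last step left them, time stands still between calls to the robot, and variables do not carry over. Pictures are saved under pics/ and viewed, and the job is handed in when it is done.

Besides the shell and the picture viewer there is one more tool, called after "Request:" as name([rows], argument=value, ...), one row to a line, values as JSON. jog_arm: Moves the arm, as the interface text tells. Its arguments: {"type":"object","properties":{"series":{"type":"array"},"force":{"type":"number"}},"required":["series"]}

```bash
ls; mkdir -p pics; cat > h.py <<'E'
import numpy as np, cv2
from station import sensors, viewer, ticket, recognise, spot_point
def snap(n,f):
    im=viewer.get_image(n); cv2.imwrite('pics/'+f,im[:,:,::-1]); return im
def back(n,xy,z,p=None):
    p=p or viewer.camera_params(n)
    K,R,t=np.array(p['mtx']),np.array(p['R']),np.array(p['t'])
    d=R.T@np.linalg.inv(K)@np.array([xy[0],xy[1],1.]); c=-R.T@t
    return c+d*(z-c[2])/d[2]
def proj(n,X):
    p=viewer.camera_params(n); q=np.array(p['mtx'])@(np.array(p['R'])@np.array(X)+np.array(p['t'])); return q[:2]/q[2]
E
python3 - <<'E'
from h import *
snap('top','t0.png'); 
for q in ['knife_grip','knife_tip','pry_notch','cover_tab','cover_hinge','clock']:
    print(q,[(r['xy'],round(r['score'],2)) for r in spot_point(q,'top')][:4])
snap('side','s0.png')
for q in ['knife_grip','knife_tip','pry_notch','cover_tab','cover_hinge']:
    print(q,[(r['xy'],round(r['score'],2)) for r in spot_point(q,'side')][:4])
s=sensors.sense(); print(s)
for n in ['top','side']:
    p=viewer.camera_params(n); print(n,-np.array(p['R']).T@np.array(p['t']))
E
```

```text
pics
knife_grip [([383.3, 314.4], 0.87), ([302.8, 285.4], 0.87), ([395.4, 225.4], 0.83), ([446.9, 242.6], 0.73)]
knife_tip [([367.3, 261.8], 0.85), ([495.6, 240.5], 0.76), ([405.4, 177.4], 0.69), ([167.0, 283.4], 0.69)]
pry_notch [([256.3, 171.8], 0.74)]
cover_tab [([256.8, 168.7], 0.78)]
cover_hinge []
clock [([235.5, 161.4], 0.69)]
knife_grip [([203.6, 272.5], 0.95), ([206.2, 380.1], 0.93), ([296.7, 186.3], 0.71), ([349.8, 409.3], 0.66)]
knife_tip [([195.0, 229.7], 0.92), ([396.3, 321.3], 0.65), ([163.1, 180.6], 0.62), ([259.1, 327.8], 0.58)]
pry_notch [([300.5, 188.9], 0.77)]
cover_tab [([395.7, 318.7], 0.74), ([299.5, 184.8], 0.6), ([182.7, 163.7], 0.46)]
cover_hinge [([299.1, 158.2], 0.95)]
{'t': 0.65, 'joint_positions': array([ 1.29851557,  0.41735591, -0.01028059,  1.61362095,  0.00470533,
        1.11067915, -0.05295376]), 'joint_velocities': array([ 4.73923307e-04, -6.19954362e-04, -3.71356229e-04,  1.20593304e-03,
        1.42060800e-05,  5.55520715e-04, -1.61689260e-03]), 'joint_efforts': array([ 5.24220159e-04, -8.50770664e+01,  6.38727173e-01, -4.26202154e+01,
       -4.87656647e-02,  1.35742879e-02,  3.81425093e-05]), 'tool_pos': array([ 0.142945  , -0.60841186,  0.2054439 ]), 'ee_rot': array([-1.53702503e-05,  9.93347954e-01,  1.15151384e-01, -2.73493687e-05]), 'wrist_force': array([0.07661115, 0.02793412, 0.55086589]), 'wrist_torque': array([-0.00118307, -0.01128016,  0.02766984]), 'grip_width': 0.09424921789615705}
top [ 0.38247556 -0.04340707  1.043203  ]
side [ 0.21278048 -0.63361939  0.69529596]
```

View pics/t0.png

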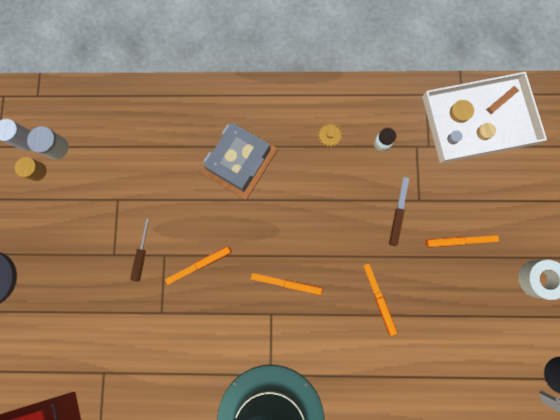

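View pics/s0.png

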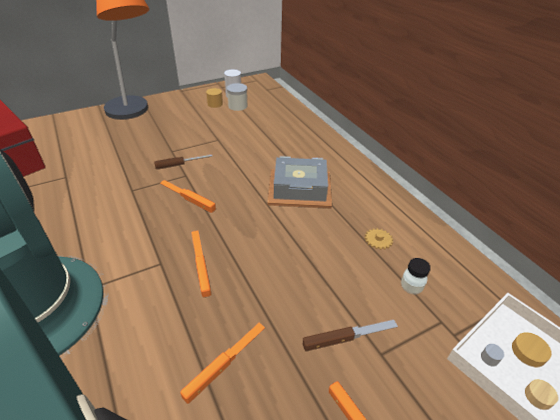

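```bash
python3 - <<'E'
from h import *
t=cv2.imread('pics/t0.png'); s=cv2.imread('pics/s0.png')
a=cv2.resize(t[110:205,190:300],None,fx=7,fy=6.3*1.0,interpolation=cv2.INTER_CUBIC) if 0 else cv2.resize(t[110:205,190:300],None,fx=6,fy=6,interpolation=cv2.INTER_CUBIC)
cv2.imwrite('pics/t0c.png',a)
cv2.imwrite('pics/t0k.png',cv2.resize(t[165:255,360:440],None,fx=6,fy=6,interpolation=cv2.INTER_CUBIC))
cv2.imwrite('pics/s0c.png',cv2.resize(s[145:215,255:345],None,fx=8,fy=8,interpolation=cv2.INTER_CUBIC))
cv2.imwrite('pics/s0k.png',cv2.resize(s[310:360,295:405],None,fx=7,fy=7,interpolation=cv2.INTER_CUBIC))
print('grip',back('top',(395.4,225.4),.012),'tip',back('top',(405.4,177.4),.012), 'side tip',back('side',(396.3,321.3),.012))
print('notch top',back('top',(256.3,171.8),.055),'tab',back('top',(256.8,168.7),.06),'side notch',back('side',(300.5,188.9),.055),'tab',back('side',(299.5,184.8),.06),'hinge',back('side',(299.1,158.2),.06),'clock',back('top',(235.5,161.4),0))
E
```

```text
grip [ 0.4978507  -0.33121266  0.012     ] tip [ 0.62982415 -0.36324568  0.012     ] side tip [ 0.63591309 -0.36297637  0.012     ]
notch top [0.63406074 0.04127994 0.055     ] tab [0.64118084 0.03966343 0.06      ] side notch [0.64708742 0.03640004 0.055     ] tab [0.64988943 0.04690008 0.06      ] hinge [0.70948617 0.15165859 0.06      ] clock [6.77983263e-01 1.05002748e-01 2.22044605e-16]
```

View pics/t0c.png

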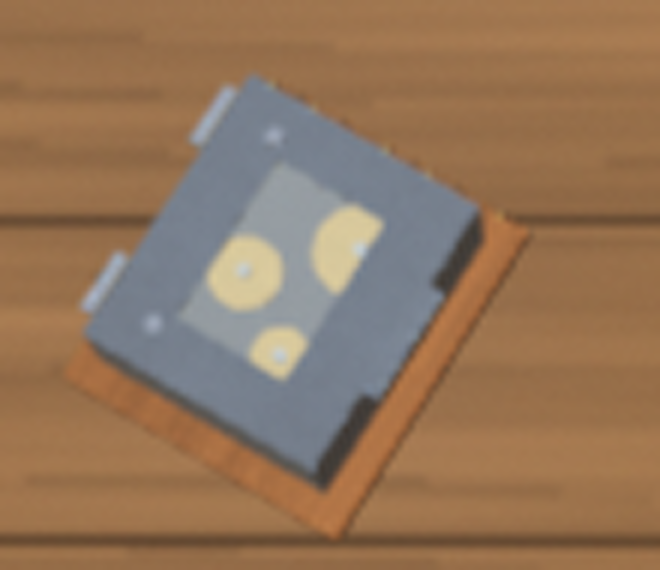

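View pics/t0k.png

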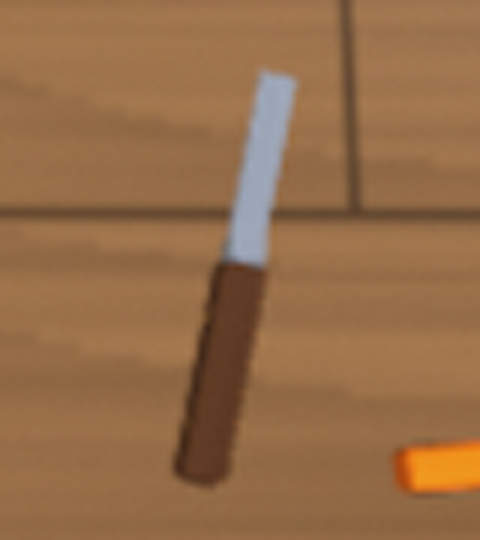

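View pics/s0c.png

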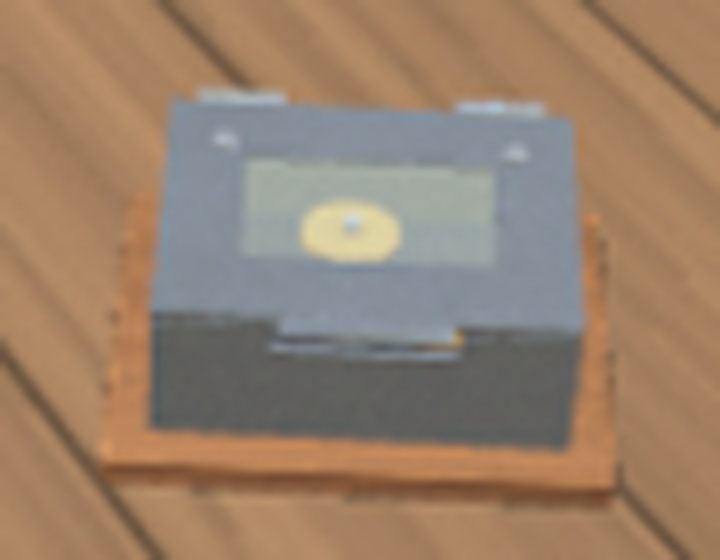

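View pics/s0k.png

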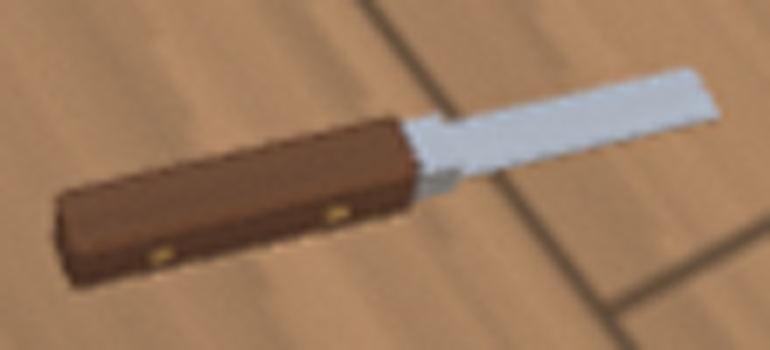

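```bash
cat > fit.py <<'E'
from h import *
from scipy.optimize import least_squares
T=lambda c:((c[0]+.5)/6-.5+190,(c[1]+.5)/6-.5+110)
S=lambda c:((c[0]+.5)/8-.5+255,(c[1]+.5)/8-.5+145)
obs=[('top',(60,-70,63),T((255,78))),('top',(-60,-70,63),T((482,208))),('top',(-60,70,63),T((322,475))),('top',(60,70,63),T((88,330))),
('top',(-75,85,12),T((340,538))),('top',(-75,-85,12),T((530,233))),
('side',(60,70,63),S((175,100))),('side',(60,-70,63),S((575,118))),('side',(-60,-70,63),S((583,328))),('side',(-60,70,63),S((150,312))),
('side',(-75,85,0),S((103,478))),('side',(-75,-85,0),S((615,499)))]
def W(p,X): 
    c,s=np.cos(p[2]),np.sin(p[2]); X=np.array(X)/1000
    return np.array([p[0]+c*X[0]-s*X[1],p[1]+s*X[0]+c*X[1],X[2]])
f=lambda p:np.concatenate([proj(n,W(p,X))-o for n,X,o in obs])
for sub in ['top','side','all']:
    g=lambda p:np.concatenate([proj(n,W(p,X))-o for n,X,o in obs if sub in(n,'all')])
    r=least_squares(g,[.68,.1,1.03],loss='soft_l1')
    print(sub,r.x,np.degrees(r.x[2]),np.round(g(r.x).reshape(-1,2),1).tolist())
Tk=lambda c:((c[0]+.5)/6-.5+360,(c[1]+.5)/6-.5+165)
Sk=lambda c:((c[0]+.5)/7-.5+295,(c[1]+.5)/7-.5+310)
ko=[('top',(140,8,13),Tk((262,70))),('top',(140,-8,13),Tk((297,78))),('top',(50,-10,24),Tk((268,265))),('top',(50,10,24),Tk((219,260))),
('side',(140,8,13),Sk((692,66))),('side',(140,-8,13),Sk((720,117))),('side',(50,10,24),Sk((396,116))),('side',(-50,10,24),Sk((57,192))),('side',(-50,-10,0),Sk((76,288))),('side',(-50,-10,24),Sk((72,250))),
('top',(-50,0,24),Tk((203,482)))]
for sub in ['top','side','all']:
    g=lambda p:np.concatenate([proj(n,W(p,X))-o for n,X,o in ko if sub in(n,'all')])
    r=least_squares(g,[.5,-.33,-.24],loss='soft_l1')
    print('knife',sub,r.x,np.degrees(r.x[2]),np.round(g(r.x).reshape(-1,2),1).tolist())
E
python3 fit.py
```

```text
top [0.67808714 0.09198505 1.03361469] 59.221759115728176 [[0.0, -0.5], [0.4, -0.2], [-0.9, -0.3], [-0.3, 1.0], [0.1, 0.4], [0.6, -0.3]]
side [0.68260713 0.09584798 1.03008442] 59.01948986928 [[-0.2, -0.5], [-0.2, -0.4], [0.5, 0.0], [0.2, -0.7], [-0.2, 0.5], [-0.1, 1.1]]
all [0.67982575 0.09270941 1.03072783] 59.05635435317739 [[-0.1, -1.2], [0.1, -0.7], [-1.2, -0.9], [-0.6, 0.3], [-0.3, -0.2], [0.4, -0.8], [-0.6, 0.3], [-0.5, 0.4], [0.2, 1.0], [-0.1, 0.3], [-0.6, 1.5], [-0.3, 2.1]]
knife top [ 0.49409541 -0.33182109 -0.23420291] -13.418838359579981 [[-0.3, 0.2], [-0.3, 0.2], [0.1, 0.3], [0.8, -0.6], [-0.2, -0.2]]
knife side [ 0.49570454 -0.33298151 -0.23144537] -13.260842609869858 [[0.3, 0.2], [0.0, -0.1], [0.7, -1.3], [-0.6, -0.9], [-1.0, 1.6], [0.4, 0.4]]
knife all [ 0.49515743 -0.33266644 -0.23244736] -13.31825250165465 [[-0.0, -0.2], [-0.1, -0.2], [0.4, -0.1], [1.1, -1.0], [-0.0, 0.3], [-0.3, -0.1], [0.4, -1.3], [-1.0, -0.9], [-1.3, 1.5], [0.1, 0.4], [0.1, -0.6]]
```

Request:
jog_arm([
  {"delta_pos":[0.038,0.027,0],"turn":-5.3,"grip":1},
  {"delta_pos":[0.038,0.027,0],"turn":-5.3,"grip":1},
  {"delta_pos":[0.038,0.027,0],"turn":-5.3,"grip":1},
  {"delta_pos":[0.038,0.027,0],"turn":-5.3,"grip":1},
  {"delta_pos":[0.038,0.027,0],"turn":-5.3,"grip":1},
])

```text
t: 1.27
tool_pos: [0.3341, -0.4725, 0.2056]
ee_rot: [0.0, 0.993, -0.117, 0.0]
wrist_force: [-0.0, -0.4, -0.4]
grip_width: 0.0943
```

Request:
jog_arm([
  {"delta_pos":[0.048,0.034,0],"turn":0,"grip":0.2},
  {"delta_pos":[0.048,0.034,0],"turn":0,"grip":0.2},
  {"delta_pos":[0.048,0.034,-0.03],"turn":0,"grip":0.2},
  {"delta_pos":[0.047,0.031,-0.03],"turn":0,"grip":0.2},
  {"delta_pos":[0,0,0],"turn":0,"grip":0.2},
])

```text
t: 1.9
tool_pos: [0.5229, -0.3384, 0.1451]
ee_rot: [-0.002, 0.994, -0.113, -0.001]
wrist_force: [-0.8, 0.6, 0.7]
grip_width: 0.0566
```

```bash
cat > st.py <<'E'
from h import *
def st():
    s=sensors.sense(); w,x,y,z=s['ee_rot']
    from scipy.spatial.transform import Rotation as Ro
    R=Ro.from_quat([x,y,z,w]).as_matrix()
    print('t',s['t'],'tcp',np.round(s['tool_pos'],4),'jaw',np.round(np.degrees(np.arctan2(R[1,1],R[0,1])),2),'z',np.round(R[:,2],3),'F',np.round(s['wrist_force'],2),'M',np.round(s['wrist_torque'],3),'w',round(s['grip_width'],4))
    return s
E
python3 - <<'E'
from st import *
st(); snap('wrist','w1.png'); p=viewer.camera_params('wrist')
for X in [(.5242,-.3396,.024),(.495,-.3327,.024),(.495+.14*.973,-.3327-.14*.2304,.012)]: print(proj('wrist',X))
E
```

```text
t 1.9 tcp [ 0.5229 -0.3384  0.1451] jaw -102.93 z [-0.002  0.003 -1.   ] F [-0.76  0.6   0.69] M [0.025 0.074 0.052] w 0.0566
[281.58228423 203.1400948 ]
[281.50468379 234.64897966]
[282.08485471  76.08701631]
```

View pics/w1.png

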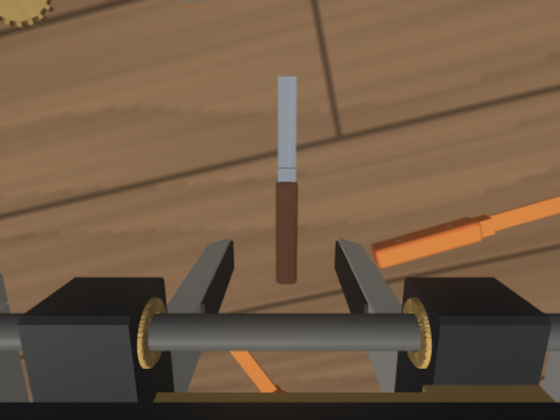

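Request:
jog_arm([
  {"delta_pos":[0,-0.003,-0.045],"turn":-0.3,"grip":0.2},
  {"delta_pos":[0,0,-0.04],"turn":0,"grip":0.2},
  {"delta_pos":[0,0,0],"turn":0,"grip":0.2},
])

```text
t: 2.33
tool_pos: [0.5183, -0.3462, 0.061]
ee_rot: [-0.001, 0.993, -0.119, -0.002]
wrist_force: [-0.6, -0.6, 0.3]
grip_width: 0.0562
```

```bash
python3 - <<'E'
from st import *
s=st(); snap('wrist','w2.png'); p=viewer.camera_params('wrist')
x,y,z=s['tool_pos']
for X in [(x,y,.024),(.495,-.3327,.024),(.495+.14*.973,-.3327-.14*.2304,.012)]: print(proj('wrist',X))
E
```

```text
t 2.325 tcp [ 0.5183 -0.3462  0.061 ] jaw -103.66 z [-0.004  0.002 -1.   ] F [-0.56 -0.59  0.34] M [ 0.043 -0.01   0.001] w 0.0562
[283.22407985 235.64568733]
[272.26304396 271.26656667]
[269.95944935  56.49326775]
```

View pics/w2.png

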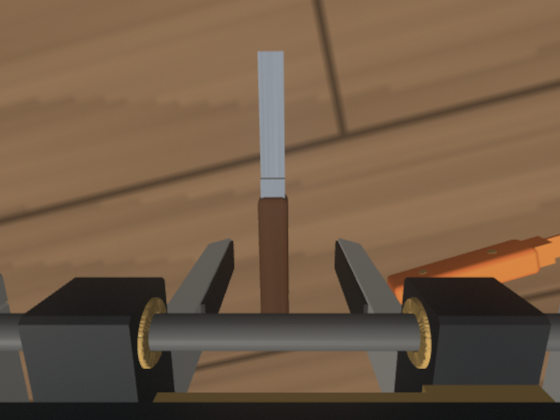

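Request:
jog_arm([
  {"delta_pos":[0,0,0],"turn":0,"grip":0.2},
  {"delta_pos":[0,0,0],"turn":0,"grip":0.2},
])

```text
t: 2.62
tool_pos: [0.5211, -0.3465, 0.0644]
ee_rot: [0.001, 0.993, -0.118, 0.001]
wrist_force: [0.0, 0.4, -0.2]
grip_width: 0.0563
```

Request:
jog_arm([
  {"delta_pos":[0.003,0.007,0],"turn":0,"grip":0.2},
  {"delta_pos":[0,0,0],"turn":0,"grip":0.2},
  {"delta_pos":[0,0,0],"turn":0,"grip":0.2},
  {"delta_pos":[0,0,0],"turn":0,"grip":0.2},
])

```text
t: 3.12
tool_pos: [0.5234, -0.339, 0.0626]
ee_rot: [-0.0, 0.993, -0.118, -0.0]
wrist_force: [-0.3, 0.0, -0.2]
grip_width: 0.0566
```

Request:
jog_arm([
  {"delta_pos":[0.001,0,-0.02],"turn":0,"grip":0.2},
  {"delta_pos":[0,0,-0.018],"turn":0,"grip":0.2},
  {"delta_pos":[0,0,-0.012],"turn":0,"grip":0.2},
  {"delta_pos":[0,0,-0.005],"turn":0,"grip":0.2},
  {"delta_pos":[0,0,0],"turn":0,"grip":0.2},
])

```text
t: 3.75
tool_pos: [0.5244, -0.3388, 0.0074]
ee_rot: [-0.0, 0.993, -0.118, -0.0]
wrist_force: [0.1, -0.1, -0.3]
grip_width: 0.0561
```

Request:
jog_arm([
  {"delta_pos":[0,0,-0.002],"turn":0,"grip":0.2},
  {"delta_pos":[0,0,0],"turn":0,"grip":0.2},
  {"delta_pos":[0,0,0],"turn":0,"grip":0.2},
])

```text
t: 4.12
tool_pos: [0.5246, -0.3389, 0.0059]
ee_rot: [0.0, 0.993, -0.118, 0.0]
wrist_force: [-0.1, -0.3, 0.7]
grip_width: 0.0564
```

```bash
python3 - <<'E'
from st import *
st()
E
```

```text
t 4.125 tcp [ 0.5246 -0.3389  0.0059] jaw -103.57 z [ 0. -0. -1.] F [-0.11 -0.32  0.67] M [-0.013 -0.012  0.034] w 0.0564
```

Request:
jog_arm([
  {"delta_pos":[0,-0.0007,-0.003],"turn":0,"grip":0.2},
  {"delta_pos":[0,0,0],"turn":0,"grip":0.2},
  {"delta_pos":[0,0,0],"turn":0,"grip":-0.3},
  {"delta_pos":[0,0,0],"turn":0,"grip":-1},
  {"delta_pos":[0,0,0],"turn":0,"grip":-1},
], force=55)

```text
t: 4.75
tool_pos: [0.5245, -0.3396, 0.0027]
ee_rot: [-0.0, 0.993, -0.118, 0.0]
wrist_force: [0.1, -0.3, -0.1]
grip_width: 0.0298
```

Request:
jog_arm([
  {"delta_pos":[0,0,0],"turn":0,"grip":-1},
  {"delta_pos":[0,0,0],"turn":0,"grip":-1},
  {"delta_pos":[0,0,0],"turn":0,"grip":-1},
], force=55)

```text
t: 5.12
tool_pos: [0.5245, -0.3396, 0.0027]
ee_rot: [-0.0, 0.993, -0.118, 0.0]
wrist_force: [0.4, 0.3, 1.0]
grip_width: 0.0192
```

```bash
python3 - <<'E'
from st import *
st()
E
```

```text
t 5.125 tcp [ 0.5245 -0.3396  0.0027] jaw -103.58 z [ 0.  0. -1.] F [0.41 0.32 1.  ] M [ 0.015  0.053 -0.022] w 0.0192
```

Gripped. Lift.

Request:
jog_arm([
  {"delta_pos":[0,0,0.015],"turn":0,"grip":-1},
  {"delta_pos":[0,0,0.03],"turn":0,"grip":-1},
  {"delta_pos":[0,0,0.03],"turn":0,"grip":-1},
  {"delta_pos":[0,0,0.025],"turn":0,"grip":-1},
  {"delta_pos":[0,0,0],"turn":0,"grip":-1},
])

```text
t: 5.75
tool_pos: [0.5255, -0.3402, 0.1054]
ee_rot: [0.001, 0.993, -0.118, 0.002]
wrist_force: [-0.6, -0.1, -1.6]
grip_width: 0.0199
```

```bash
python3 - <<'E'
from st import *
s=st(); snap('side','s3.png'); im=cv2.imread('pics/s3.png')
cv2.imwrite('pics/s3b.png',cv2.resize(im,(800,600))); snap('wrist','w3.png')
E
```

```text
t 5.75 tcp [ 0.5255 -0.3402  0.1054] jaw -103.58 z [ 0.003 -0.002 -1.   ] F [-0.59 -0.13 -1.63] M [ 0.063  0.052 -0.028] w 0.0199
```

View pics/s3b.png

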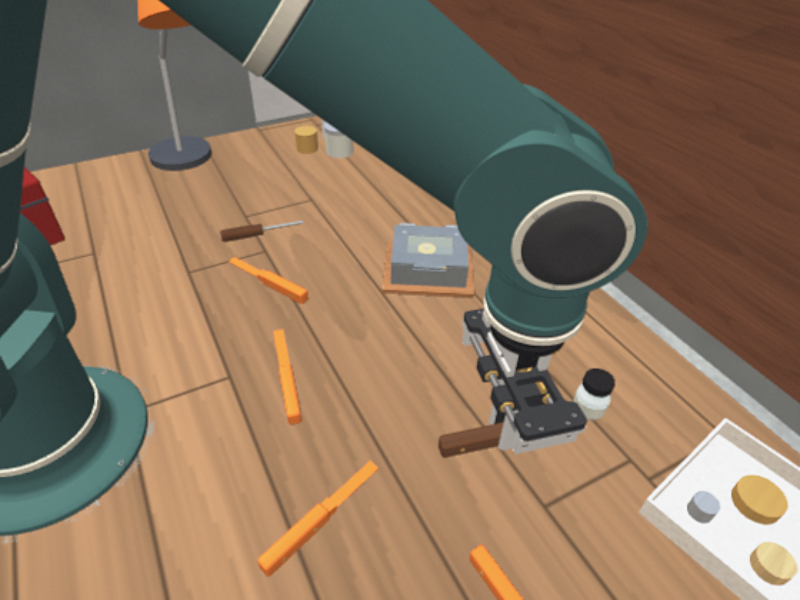

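View pics/w3.png

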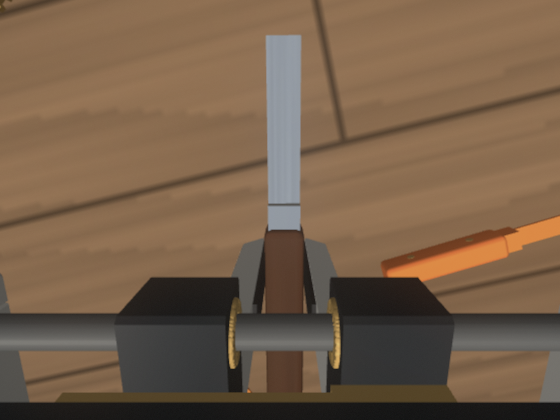

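Request:
jog_arm([
  {"delta_pos":[0.0042,0.0245,0],"turn":7.3,"grip":-1},
  {"delta_pos":[0.0042,0.0245,0],"turn":7.3,"grip":-1},
  {"delta_pos":[0.0042,0.0245,0],"turn":7.3,"grip":-1},
  {"delta_pos":[0.0042,0.0245,0],"turn":7.3,"grip":-1},
  {"delta_pos":[0.0042,0.0245,0],"turn":7.3,"grip":-1},
])

```text
t: 6.48
tool_pos: [0.545, -0.216, 0.1016]
ee_rot: [-0.001, 0.98, 0.201, -0.001]
wrist_force: [1.1, -1.2, -1.1]
grip_width: 0.0195
```

Request:
jog_arm([
  {"delta_pos":[0.0042,0.0245,0],"turn":7.3,"grip":-1},
  {"delta_pos":[0.0042,0.0245,0],"turn":7.3,"grip":-1},
  {"delta_pos":[0.0042,0.0245,0],"turn":7.3,"grip":-1},
  {"delta_pos":[0.0042,0.0245,0],"turn":7.3,"grip":-1},
  {"delta_pos":[0.0042,0.0245,0],"turn":7.0,"grip":-1},
])

```text
t: 7.1
tool_pos: [0.5659, -0.0937, 0.1017]
ee_rot: [-0.001, 0.869, 0.495, -0.001]
wrist_force: [0.3, -0.3, -2.0]
grip_width: 0.0195
```

Request:
jog_arm([
  {"delta_pos":[0,0,0],"turn":0,"grip":-1},
  {"delta_pos":[0,0,0],"turn":0,"grip":-1},
  {"delta_pos":[0,0,0],"turn":0,"grip":-1},
  {"delta_pos":[0,0,0],"turn":0,"grip":-1},
])

```text
t: 7.6
tool_pos: [0.5663, -0.0951, 0.1025]
ee_rot: [-0.0, 0.87, 0.493, -0.0]
wrist_force: [1.0, 0.0, -1.2]
grip_width: 0.0193
```

```bash
python3 - <<'E'
from st import *
s=st(); im=snap('wrist','w4.png')[:,:,::-1]
cv2.imwrite('pics/w4b.png',cv2.resize(im,(800,600),interpolation=cv2.INTER_CUBIC))
snap('top','t4.png')
x,y,z=s['tool_pos']; a=np.radians(59.1)
for d in (.03,.11): print(proj('wrist',(x+d*np.cos(a),y+d*np.sin(a),z+.0093)))
P=lambda X:(.680+np.cos(a)*X[0]-np.sin(a)*X[1],.093+np.sin(a)*X[0]+np.cos(a)*X[1],X[2])
for X in [(-.06,-.07,.063),(-.06,.07,.063),(-.068,-.028,.063),(-.068,.028,.063),(-.075,-.085,.012),(-.075,.085,.012)]: print(X,np.round(proj('wrist',P(X)),1))
E
```

```text
t 7.6 tcp [ 0.5663 -0.0951  0.1025] jaw -30.95 z [-0. -0. -1.] F [ 0.96  0.03 -1.16] M [-0.054 -0.025  0.003] w 0.0193
[282.61615557 205.48718797]
[282.5114592   35.27974639]
(-0.06, -0.07, 0.063) [408.8 -38.6]
(-0.06, 0.07, 0.063) [160.1 -38.7]
(-0.068, -0.028, 0.063) [333.7 -22.5]
(-0.068, 0.028, 0.063) [235.2 -22.6]
(-0.075, -0.085, 0.012) [402.5  19. ]
(-0.075, 0.085, 0.012) [166.   18.8]
```

View pics/w4b.png

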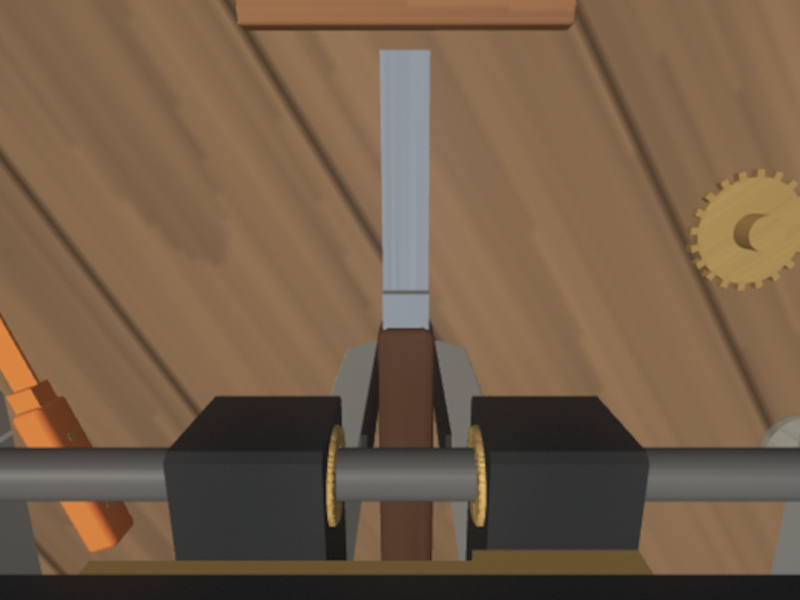

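View pics/t4.png

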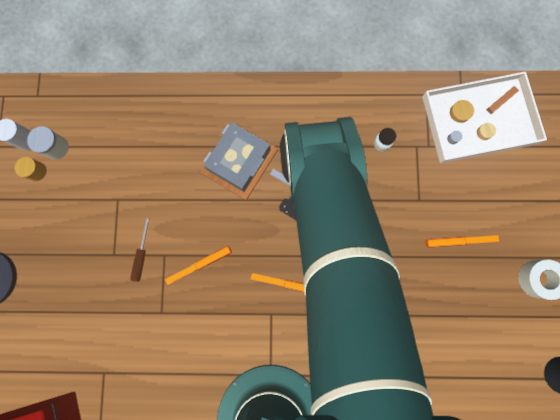

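Request:
jog_arm([
  {"delta_pos":[0,0,-0.02],"turn":0,"grip":-1},
  {"delta_pos":[0,0,-0.02],"turn":0,"grip":-1},
  {"delta_pos":[0,0,-0.0175],"turn":0,"grip":-1},
  {"delta_pos":[0,0,0],"turn":0,"grip":-1},
  {"delta_pos":[0,0,0],"turn":0,"grip":-1},
])

```text
t: 8.32
tool_pos: [0.5667, -0.0945, 0.0453]
ee_rot: [-0.0, 0.87, 0.493, 0.0]
wrist_force: [0.3, 0.0, -1.3]
grip_width: 0.0194
```

```bash
python3 - <<'E'
from st import *
s=st(); im=snap('side','s5.png')[:,:,::-1]
cv2.imwrite('pics/s5b.png',cv2.resize(im[130:290,200:420],None,fx=3.6,fy=3.6,interpolation=cv2.INTER_CUBIC))
x,y,z=s['tool_pos']; a=np.radians(59.1)
print(proj('side',(x+.11*np.cos(a),y+.11*np.sin(a),z+.0093)))
E
```

```text
t 8.325 tcp [ 0.5667 -0.0945  0.0453] jaw -30.87 z [ 0.  0. -1.] F [ 0.33  0.03 -1.27] M [-0.035 -0.01   0.015] w 0.0194
[299.5799993  199.95224898]
```

View pics/s5b.png

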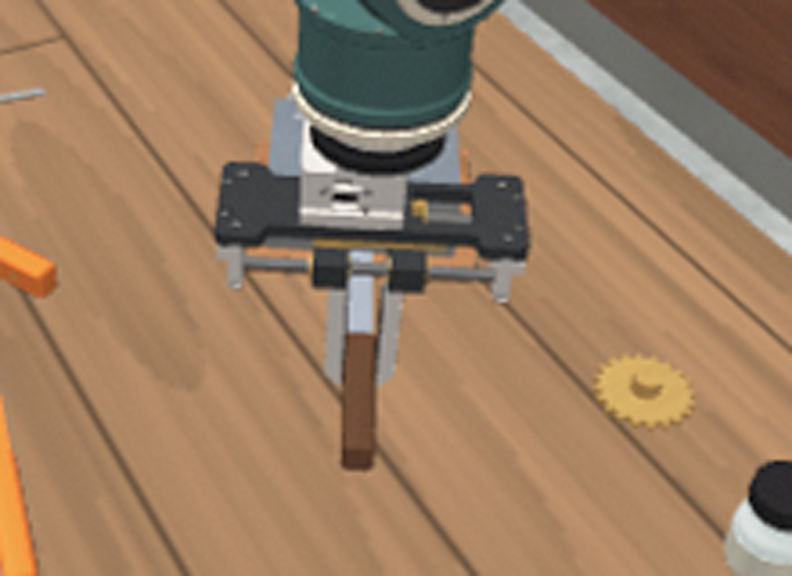

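Request:
jog_arm([
  {"delta_pos":[0.0051,0.0086,0],"turn":0,"grip":-1},
  {"delta_pos":[0.0051,0.0086,0],"turn":0,"grip":-1},
  {"delta_pos":[0.0051,0.0086,0],"turn":0,"grip":-1},
  {"delta_pos":[0.0021,0.0034,0],"turn":0,"grip":-1},
  {"delta_pos":[0,0,0],"turn":0,"grip":-1},
])

```text
t: 9.0
tool_pos: [0.5839, -0.065, 0.0451]
ee_rot: [-0.0, 0.87, 0.494, -0.0]
wrist_force: [0.4, -0.4, -0.3]
grip_width: 0.0195
```

```bash
cat > chk.py <<'E'
from st import *
import sys
s=st(); im=snap('wrist',sys.argv[1])[:,:,::-1]
x,y,z=s['tool_pos']; a=np.radians(59.1)
d=np.array([x-.680,y-.093]); print('clock xy of tcp',np.round([d@[np.cos(a),np.sin(a)],d@[-np.sin(a),np.cos(a)]],4))
print('tip px',proj('wrist',(x+.11*np.cos(a),y+.11*np.sin(a),z+.0093)))
P=lambda X:(.680+np.cos(a)*X[0]-np.sin(a)*X[1],.093+np.sin(a)*X[0]+np.cos(a)*X[1],X[2])
for X in [(-.06,-.07,.063),(-.06,.07,.063),(-.068,-.028,.063),(-.068,.028,.063),(-.075,-.085,.012),(-.075,.085,.012)]: print(X,np.round(proj('wrist',P(X)),1))
E
python3 chk.py w6.png
```

```text
t 9.0 tcp [ 0.5839 -0.065   0.0451] jaw -30.85 z [-0.  0. -1.] F [ 0.36 -0.45 -0.27] M [-0.025 -0.024 -0.048] w 0.0195
clock xy of tcp [-0.1849  0.0013]
tip px [282.36344981  33.5925936 ]
(-0.06, -0.07, 0.063) [450.9 -10.4]
(-0.06, 0.07, 0.063) [119.7 -10.8]
(-0.068, -0.028, 0.063) [350.7  10.5]
(-0.068, 0.028, 0.063) [219.9  10.4]
(-0.075, -0.085, 0.012) [431.8  53.6]
(-0.075, 0.085, 0.012) [137.9  53.2]
```

View pics/w6.png

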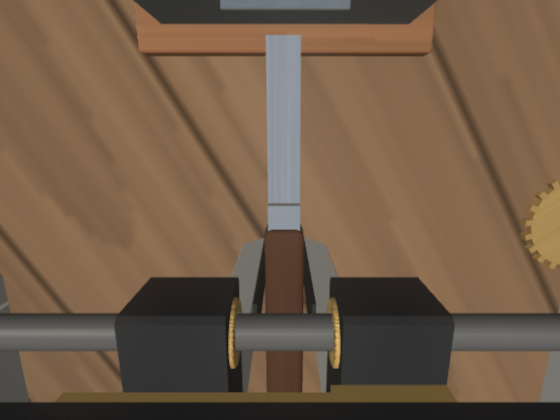

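Request:
jog_arm([
  {"delta_pos":[0.0045,0.0075,0],"turn":0,"grip":-1},
  {"delta_pos":[0.0045,0.0075,0],"turn":0,"grip":-1},
  {"delta_pos":[0.0045,0.0075,0],"turn":0,"grip":-1},
  {"delta_pos":[0.001,0.0017,0],"turn":0,"grip":-1},
  {"delta_pos":[0,0,0],"turn":0,"grip":-1},
], force=60)

```text
t: 9.68
tool_pos: [0.5983, -0.0411, 0.0451]
ee_rot: [-0.0, 0.87, 0.493, -0.0]
wrist_force: [0.9, -0.4, -0.7]
grip_width: 0.0196
```

```bash
python3 chk.py w7.png
```

```text
t 9.675 tcp [ 0.5983 -0.0411  0.0451] jaw -30.86 z [-0. -0. -1.] F [ 0.86 -0.41 -0.75] M [-0.042 -0.045 -0.005] w 0.0196
clock xy of tcp [-0.157   0.0012]
tip px [282.36583854  33.94717308]
(-0.06, -0.07, 0.063) [443.3  61.2]
(-0.06, 0.07, 0.063) [126.8  60.8]
(-0.068, -0.028, 0.063) [347.6  80.3]
(-0.068, 0.028, 0.063) [222.5  80.1]
(-0.075, -0.085, 0.012) [426.8 104.3]
(-0.075, 0.085, 0.012) [142.6 104. ]
```

View pics/w7.png

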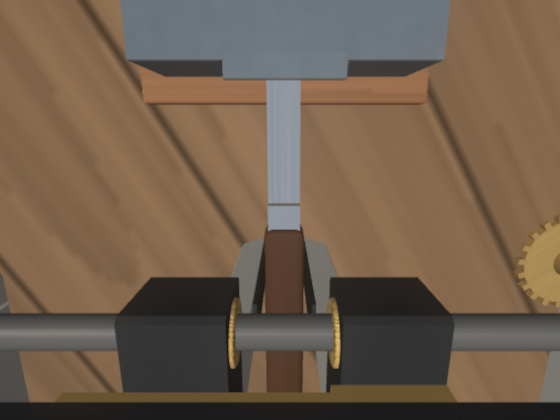

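Request:
jog_arm([
  {"delta_pos":[0,0,0.0046],"turn":0,"grip":-1},
  {"delta_pos":[0.0002,0.0003,0.0094],"turn":0,"grip":-1},
  {"delta_pos":[0.0006,0.001,0.0094],"turn":0,"grip":-1},
  {"delta_pos":[0.0011,0.0018,0.0092],"turn":0,"grip":-1},
  {"delta_pos":[0,0,0],"turn":0,"grip":-1},
])

```text
t: 10.35
tool_pos: [0.6008, -0.0379, 0.0787]
ee_rot: [0.0, 0.87, 0.493, 0.001]
wrist_force: [0.0, 0.1, -2.4]
grip_width: 0.0195
```

Request:
jog_arm([
  {"delta_pos":[0,0,0],"turn":0,"grip":-1},
  {"delta_pos":[0,0,0],"turn":0,"grip":-1},
])

```text
t: 10.6
tool_pos: [0.6002, -0.0381, 0.0775]
ee_rot: [-0.0, 0.87, 0.493, -0.0]
wrist_force: [1.2, 0.1, -1.9]
grip_width: 0.0193
```

```bash
python3 chk.py w8.png; python3 - <<'E'
from h import *
im=snap('top','t8.png'); cv2.imwrite('pics/t8b.png',cv2.resize(im[110:230,190:330,::-1],None,fx=5,fy=5,interpolation=cv2.INTER_CUBIC))
im=snap('side','s8.png'); cv2.imwrite('pics/s8b.png',cv2.resize(im[100:250,220:400,::-1],None,fx=4,fy=4,interpolation=cv2.INTER_CUBIC))
E
```

```text
t 10.6 tcp [ 0.6002 -0.0381  0.0775] jaw -30.88 z [-0.  0. -1.] F [ 1.24  0.06 -1.9 ] M [-0.313 -0.146 -0.041] w 0.0193
clock xy of tcp [-0.1535  0.0012]
tip px [282.48767499  34.62864934]
(-0.06, -0.07, 0.063) [415.1  80.2]
(-0.06, 0.07, 0.063) [154.5  79.9]
(-0.068, -0.028, 0.063) [336.4  95.8]
(-0.068, 0.028, 0.063) [233.2  95.7]
(-0.075, -0.085, 0.012) [407.2 113.2]
(-0.075, 0.085, 0.012) [162.  112.9]
```

View pics/w8.png

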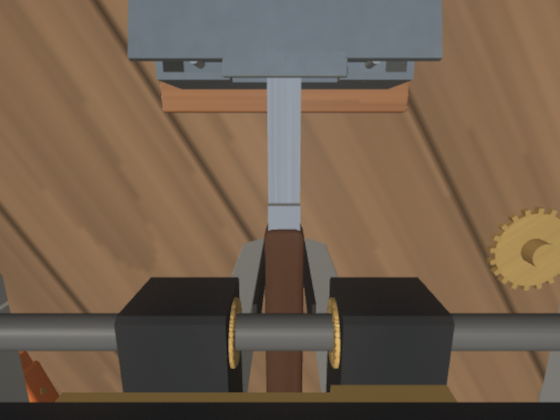

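View pics/t8b.png

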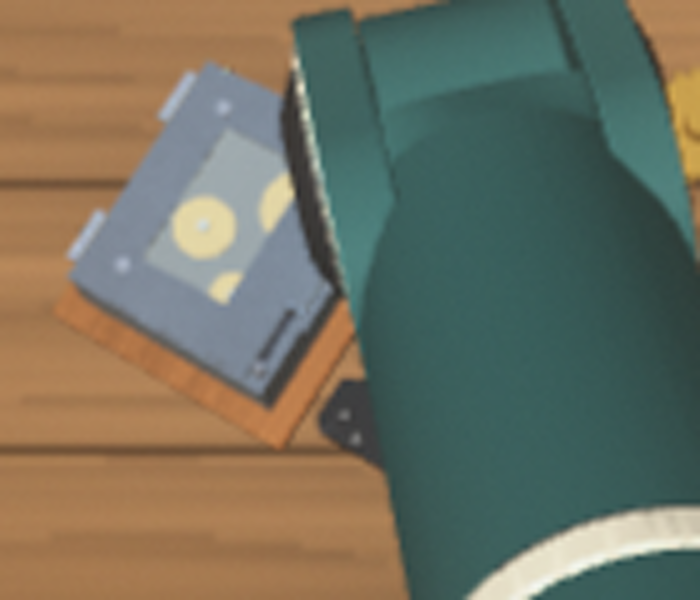

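View pics/s8b.png

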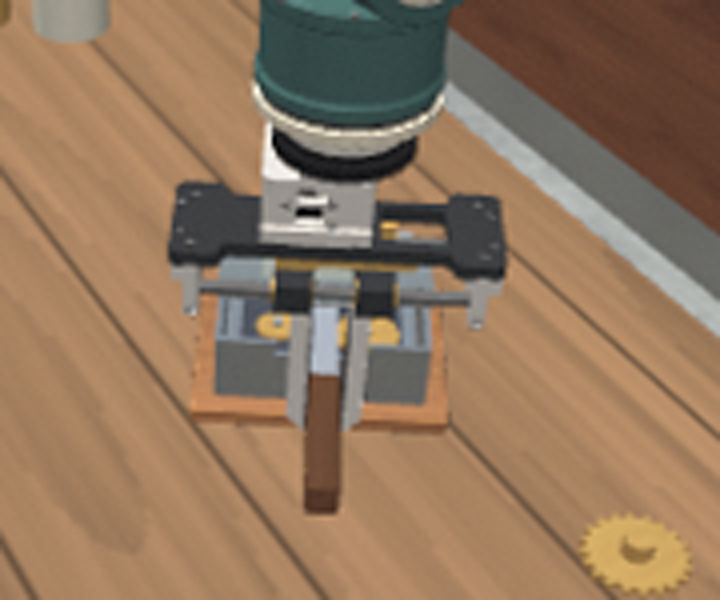

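```bash
cat > ang.py <<'E'
from st import *
from scipy.optimize import least_squares
a=np.radians(59.1)
P=lambda X:(.680+np.cos(a)*X[0]-np.sin(a)*X[1],.093+np.sin(a)*X[0]+np.cos(a)*X[1],X[2])
def pts(th): return [P((.06-r*np.cos(th),y,.06+r*np.sin(th))) for r,y in [(.12,.07),(.12,-.07),(.128,.028),(.128,-.028)]]
def ang(obs,cam='wrist'):
    f=lambda v:np.concatenate([proj(cam,X)-o for X,o in zip(pts(v[0]),obs) if o is not None])
    r=least_squares(f,[.3]); print('deg',np.degrees(r.x[0]),np.round(r.fun.reshape(-1,2),1).tolist())
E
python3 -c "
from ang import *
ang([(131,59),(441,59),(223,77),(347,77)])"
```

```text
deg 16.026054773544534 [[-2.1, 0.7], [0.2, 1.1], [-0.5, 0.4], [0.6, 0.5]]
```

Request:
jog_arm([
  {"delta_pos":[0.0014,0.0024,0.0089],"turn":0,"grip":-1},
  {"delta_pos":[0.0018,0.0031,0.0087],"turn":0,"grip":-1},
  {"delta_pos":[0.0022,0.0037,0.0084],"turn":0,"grip":-1},
  {"delta_pos":[0,0,0],"turn":0,"grip":-1},
  {"delta_pos":[0,0,0],"turn":0,"grip":-1},
])

```text
t: 11.38
tool_pos: [0.6056, -0.0289, 0.1036]
ee_rot: [-0.0, 0.87, 0.493, -0.0]
wrist_force: [0.1, -0.4, -2.3]
grip_width: 0.0196
```

```bash
python3 chk.py w9.png
```

```text
t 11.375 tcp [ 0.6056 -0.0289  0.1036] jaw -30.87 z [-0. -0. -1.] F [ 0.07 -0.37 -2.29] M [-0.282 -0.019 -0.033] w 0.0196
clock xy of tcp [-0.1428  0.0013]
tip px [282.5025641   34.28316198]
(-0.06, -0.07, 0.063) [398. 104.]
(-0.06, 0.07, 0.063) [171.8 103.8]
(-0.068, -0.028, 0.063) [329.7 117.3]
(-0.068, 0.028, 0.063) [240.  117.2]
(-0.075, -0.085, 0.012) [394.4 128.7]
(-0.075, 0.085, 0.012) [174.9 128.5]
```

View pics/w9.png

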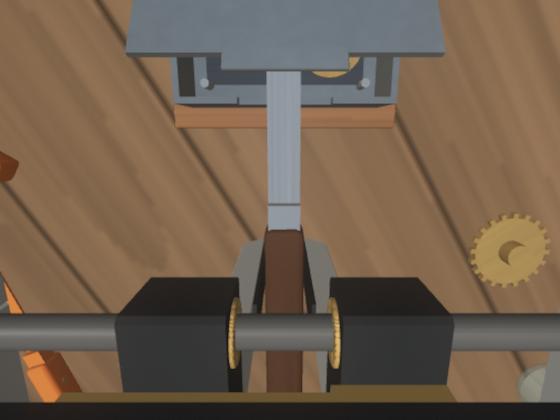

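```bash
python3 -c "
from ang import *
ang([(128,53),(442,53),(222,69),(348,69)])"
```

```text
deg 30.895455404684427 [[-1.8, 1.1], [2.5, 1.5], [-1.3, 0.4], [2.1, 0.5]]
```

Request:
jog_arm([
  {"delta_pos":[0.0026,0.0043,0.0079],"turn":0,"grip":-1},
  {"delta_pos":[0.003,0.005,0.0075],"turn":0,"grip":-1},
  {"delta_pos":[0.0032,0.0054,0.007],"turn":0,"grip":-1},
  {"delta_pos":[0,0,0],"turn":0,"grip":-1},
  {"delta_pos":[0,0,0],"turn":0,"grip":-1},
])

```text
t: 12.05
tool_pos: [0.6143, -0.0143, 0.126]
ee_rot: [-0.0, 0.87, 0.493, -0.0]
wrist_force: [-0.7, -1.7, -1.8]
grip_width: 0.0196
```

Request:
jog_arm([
  {"delta_pos":[0,0,0],"turn":0,"grip":-1},
  {"delta_pos":[0,0,0],"turn":0,"grip":-1},
])

```text
t: 12.3
tool_pos: [0.6143, -0.0143, 0.1259]
ee_rot: [-0.0, 0.87, 0.493, -0.0]
wrist_force: [-1.1, -1.1, -1.1]
grip_width: 0.0197
```

```bash
python3 chk.py w10.png;  python3 - <<'E'
from h import *
im=cv2.imread('pics/w10.png'); cv2.imwrite('pics/w10b.png',cv2.resize(im[0:150,80:480],None,fx=2,fy=2,interpolation=cv2.INTER_CUBIC))
im=snap('top','t10.png'); cv2.imwrite('pics/t10b.png',cv2.resize(im[110:230,190:330,::-1],None,fx=5,fy=5,interpolation=cv2.INTER_CUBIC))
im=snap('side','s10.png'); cv2.imwrite('pics/s10b.png',cv2.resize(im[100:250,220:400,::-1],None,fx=4,fy=4,interpolation=cv2.INTER_CUBIC))
E
```

```text
t 12.3 tcp [ 0.6143 -0.0143  0.1259] jaw -30.89 z [-0. -0. -1.] F [-1.07 -1.1  -1.1 ] M [-0.401  0.082 -0.029] w 0.0197
clock xy of tcp [-0.1258  0.0012]
tip px [282.46865429  34.75425881]
(-0.06, -0.07, 0.063) [385.4 131.9]
(-0.06, 0.07, 0.063) [183.9 131.8]
(-0.068, -0.028, 0.063) [324.7 143.6]
(-0.068, 0.028, 0.063) [244.7 143.5]
(-0.075, -0.085, 0.012) [384.4 149.3]
(-0.075, 0.085, 0.012) [184.6 149.2]
```

View pics/w10b.png

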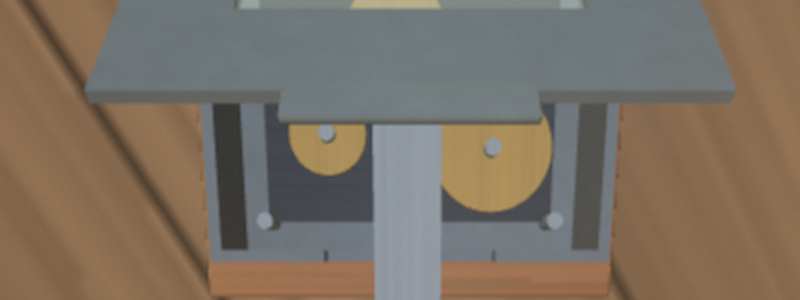

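View pics/t10b.png

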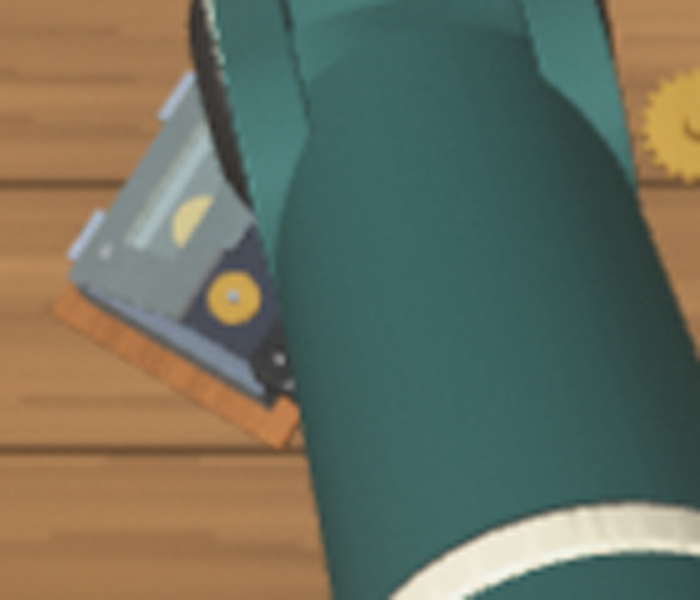

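View pics/s10b.png

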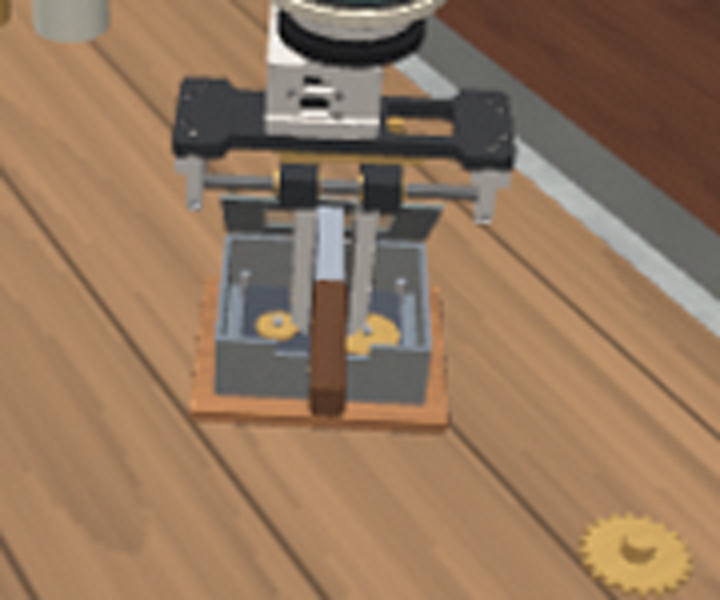

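```bash
python3 -c "
from ang import *
ang([(124,51),(446.5,51),(220,60.7),(351,60.7)])
k=lambda x,y:((x+.5)/5-.5+190,(y+.5)/5-.5+110)
ang([k(182,322),None,None,None],'top')
m=lambda x,y:((x+.5)/4-.5+220,(y+.5)/4-.5+100)
ang([m(222,203),m(440,210),None,None],'side')
for d in (40,45,50): print(d,[np.round(proj('wrist',X),1).tolist() for X in pts(np.radians(d))],[np.round((np.array(proj('side',X))-[220,100])*4).tolist() for X in pts(np.radians(d))[:2]],(np.array(proj('top',pts(np.radians(d))[0]))-[190,110])*5)
"
```

```text
deg 45.36565025721597 [[0.4, -1.1], [-0.5, -0.7], [-0.9, 0.7], [0.5, 0.9]]
deg 44.091667255448584 [[0.2, -0.2]]
deg 44.28608336594249 [[-0.7, -0.4], [0.9, 0.4]]
40 [[134.3, 71.6], [435.9, 72.0], [223.5, 84.4], [346.9, 84.5]] [[217.0, 214.0], [441.0, 225.0]] [192.77877776 328.10886941]
45 [[125.1, 51.5], [445.3, 51.9], [219.4, 63.2], [351.1, 63.3]] [[218.0, 197.0], [442.0, 208.0]] [177.97585863 316.92111178]
50 [[115.3, 27.5], [455.3, 27.9], [215.0, 37.4], [355.8, 37.6]] [[219.0, 181.0], [443.0, 191.0]] [162.04218757 305.22473894]
```

Request:
jog_arm([
  {"delta_pos":[0,0,0.0003],"turn":0,"grip":-1},
  {"delta_pos":[0,0,0],"turn":0,"grip":-1},
  {"delta_pos":[0,0,0],"turn":0,"grip":-1},
  {"delta_pos":[0,0,0],"turn":0,"grip":-1},
  {"delta_pos":[0,0,0],"turn":0,"grip":-1},
])

```text
t: 13.08
tool_pos: [0.6144, -0.0142, 0.1265]
ee_rot: [-0.0, 0.87, 0.493, -0.0]
wrist_force: [-0.6, -0.6, -2.2]
grip_width: 0.0196
```

```bash
python3 chk.py w11.png; python3 - <<'E'
from h import *
a=cv2.imread('pics/w10.png').astype(int);b=cv2.imread('pics/w11.png').astype(int)
print(abs(a-b).mean(), abs(a-b)[30:70,120:450].mean())
E
```

```text
t 13.075 tcp [ 0.6144 -0.0142  0.1265] jaw -30.88 z [-0. -0. -1.] F [-0.61 -0.6  -2.17] M [-0.288  0.036  0.01 ] w 0.0196
clock xy of tcp [-0.1256  0.0012]
tip px [282.5556571   34.60520262]
(-0.06, -0.07, 0.063) [385.2 132.2]
(-0.06, 0.07, 0.063) [184.1 132. ]
(-0.068, -0.028, 0.063) [324.6 143.9]
(-0.068, 0.028, 0.063) [244.8 143.8]
(-0.075, -0.085, 0.012) [384.2 149.6]
(-0.075, 0.085, 0.012) [184.7 149.4]
0.7929719387755102 1.0187626262626264
```

View pics/w11.png

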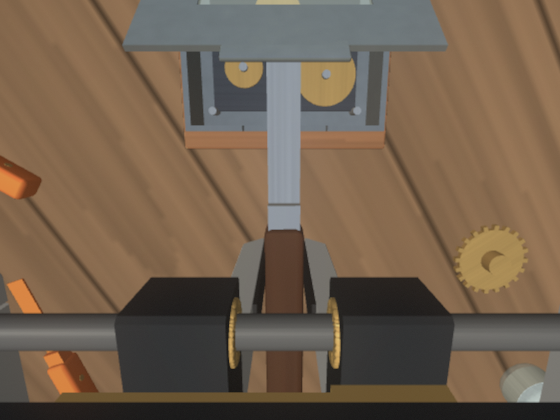

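The cover stands steady at about 45° on the blade (cover front edge at row 50, tab edge at row 60). The ferrule is still at row 205, so the knife has not slipped in the grip. I'm handing in.

```bash
python3 -c "
from h import *
print(ticket.close_job())"
```

```text
the job is handed in; nothing more can be done
None
```

I gripped the knife by its handle and slid the blade about 12 mm past the notched wall's outer face, under the tab. I then raised the cover along an arc about the hinge. The job was handed in at about 13 s, with the knife still gripped at 60 N and the blade tip holding the cover open.

- **Cover angle:** four estimates before a last 0.3 mm raise gave 45.4° (wrist camera), 44.1° (top), 44.3° (side) and 44.8° (arm position). They differ by about 1.3°, so I take it as close to 45°.
- **Steadiness:** the wrist pictures 0.75 s apart, with that small raise between them, hardly changed. The knife had not slipped in the grip, and the outside force on the wrist stayed at about 2–3 N.
- **Clearances:** by geometry the gripper body stayed well clear of the cover. I planned the path clear of the screwdriver, jar and wheel. I did not measure their positions again afterwards.

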